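# Square a mandolin neck blank in the fence corner and hold it with the square

### The job

Push the mahogany neck blank home into the corner of the squaring board, its long side flush along the side fence and its end flush against the end fence. Then fetch the aluminium square, lay it flat on the board with its outside corner pressed into the inside corner between the blank and the end fence, one leg flat against each, and finish while still holding it there, pressing against both so that the blank stays clamped square. Leave the other tools on the bench where they are.

Things in the scene. Friction and masses are not known exactly. Their poses are not given: they have to be found in the camera images.
- board: Grey laminate-faced squaring board fixed to the bench, 222 x 222 mm, 18 mm thick, with two dark wood fences on top, 22 mm wide and 20 mm high above the board. Its origin is at bench level straight below the inside corner of the two fences; z is up. The board's surface runs 200 mm from there towards -x and 200 mm towards -y. It stays put.
- fence_corner (a point): Inside corner of the two fences at the level of the board's top surface (18 mm above the bench), axes as the board's. The end fence's working face lies at x = 0 and looks to -x (it runs along y from y = 0 to y = -200 mm); the side fence's working face lies at y = 0 and looks to -y (it runs along x from x = 0 to x = -200 mm).
- end_fence: The end fence (dark wood, across the board's +x edge, fixed to the board). Its origin and axes coincide with those of the board.
- side_fence: The side fence (dark wood, along the board's +y edge, fixed to the board). Its origin and axes coincide with those of the board.
- blank_center (a point): Centre of the neck blank: loose mahogany bar with a pale centre stripe, 140 mm long (x), 40 wide (y), 34 high (z), about 0.15 kg. It starts flat on the board, askew, 20 mm or more from both fences, +x end towards the end fence. Home, its x lies along the side fence and its centre is 70 mm from the end fence's face, 20 mm from the side fence's.
- blank: The same neck blank; origin at the centre of its underside, 17 mm below point blank_center.
- square_grip (a point): Handle centre of the loose square, 19 mm above its underside, axes as the square's. Square: aluminium L with a diagonal dark walnut brace as handle, 18 mm thick, from 2 to 36 mm above the underside, 136 mm long along the (1, -1) diagonal through this point. The L's outside corner is at (+67, +67) mm: outer face x = +67 for the end fence, y = +67 for the blank. About 0.25 kg.
- square: The same square; origin on its underside, 19 mm below square_grip. Its two legs are 130 mm long, 18 mm wide, 16 mm high; the triangle between brace and corner is open, 60 mm free from brace to inner corner. It starts flat on the bench to the right of the board.
- plane_center (a point): Small dark steel block plane, 150 x 46 x 40 mm; point 20 mm above its underside. Bystander.
- cork_block_center (a point): Cork sanding block 100 x 60 x 35 mm; its centre. Bystander.
- glue_center (a point): Yellow glue bottle with an orange cap, 56 mm across, 130 mm tall; its centre. Bystander.
- wax_tin_center (a point): Green wax tin, 72 mm across, 40 mm tall; its centre. Bystander.
- chisel_center (a point): Chisel with beech handle, 200 mm long, 22 mm thick, lying; point at its middle, the handle towards its -x. Bystander.
There are look-alikes about, which are no part of the job. Leave any purple look-alike of the square alone.

How it is judged:
By the outcome, as a careful person would: the job done as asked, in the order asked, and still so for the second after the job is handed in, while the arm keeps its last pose, push and grip.
It also fails if it takes over 64 s, if anything falls off the work surface, if the arm or the gripper's body presses on something with over 40 N, if the wrist force passes 120 N, or if a joint passes its speed limit or range.

### The arm

A 7-joint arm with a two-finger parallel gripper is mounted at the origin on the work surface. World frame = base frame: x ahead of the robot, y to its left, z up, the work surface at z = 0. Lengths are in m, angles in rad, forces in N, time in s.
With the tool pointing down it reaches from about 0.35 to 0.9 m from the base axis. Payload 8.1 kg.
Tool frame: the origin (TCP) lies on the centre line of the jaws, within the pads' length; the fingertips stand 17 mm ahead of it and the grasp point (between the pads) lies 2 mm behind it; z points along the fingers, y is the direction in which the jaws open and shut (so a half turn about z gives the same grasp; the last joint's range is limited). The gripper opens to 92 mm and grips with 3 to 60 N. Pads are 19 mm wide; open, the fingers measure 130 mm over their backs; the gripper's body (75 mm by 190 mm) begins 47 mm behind the grasp point.
Start: joints at [-1.434, 0.434, 0.025, 1.573, -0.012, 1.134, -0.075], TCP at [0.148, 0.607, 0.244] pointing down, gripper open.
Joint ranges: [-2.62, 2.62], [-0.44, 2.09], [-1.27, 1.32], [0.08, 2.57], [-1.32, 4.46], [0.12, 2], [-2.74, 2.74]. Speed limits (rad/s): [2.22, 2.22, 3.01, 3.01, 3.14, 3.14, 3.14].

### API

Orientations are given as a rotation vector (axis times angle).
In Python, from cell import arm, imaging, job gives the robot as it stands.
- The arm moves only by the tool jog_arm, never from a script. Its argument "moves" is a list of rows, each an object with "fingers": the closure, from -1 (fully open) to 1 (shut); "xyz": the shift along the tool's x, y, z in cm, a list of three; "angular": the turn, a rotation vector about the tool's x, y, z in rad, a list of three. In form: [{"fingers": fingers, "xyz": [dx, dy, dz], "angular": [ax, ay, az]}, ...]. A call has 1 to 12 rows; each row is the pose to reach, as a shift and turn from the pose commanded when the call began, along the tool's axes at that moment; what a row does not reach only later rows make up. A row lasts 1/8 s, in which the tool goes at most 62.5 mm and 10.7 degrees, less where a joint would pass 70% of its speed; a pose out of reach is approached as far as the arm can. A call with a gripper value outside its range is refused whole. The fingers move at their own pace and stop on an object; "grip_force" is the grip in N (left out, the last holds). Time passes only in rows, so rows that repeat a pose let the fingers close. It gives the time, the measured TCP pose, the force and the opening at its end, in the units of the state.
- arm.observe(): the state, without advancing time (a new reading comes with each control period).
- imaging.get_image(name): name is "scene" or "side" or "wrist"; returns the picture (420x560x3 uint8, red, green, blue); there is no depth.
- imaging.camera_params(name): a dict with "fx", "fy", "cx", "cy" (pixels), "rvec" (rotation vector, rad) and "tvec" (3), from world to camera coordinates, as OpenCV has them; the wrist camera has in their place "hand_eye" (4x4, takes a point from camera to tool coordinates, whose origin is the TCP and whose axes are the flange's). Camera axes: x right, y down, z forward; pixel columns grow to the right and rows downward; lengths in m; the calibration is good to about 2 mm. A picture is of the moment at which its call begins: read the wrist's pose just before it. camera_params takes no time and is no camera call.
- job.sign_off(): hands the job in, once; it reports no verdict.
The state is a dict: "clock": time; "joints": joint angles; "dq": joint speeds; "joint_efforts": joint torques, N m; "position": TCP position; "ee_rot": TCP orientation; "force": force on the tool from outside, world axes, zero at the start; "ft_torque": the same for the moment, N m; "width": opening from 0.0 (shut) to 1.0 (fully open).
Only numpy, scipy, OpenCV 4.12 (cv2) and the standard library are available. Lean on these libraries where they do the work, as an engineer would, in place of code of your own. Each camera call takes 0.05 s, during which the arm holds its last target. There are 200 camera calls.

## Working session

There is one attempt and no reset: what is moved stays moved. The work goes in short steps, Python scripts to look and compute and a tool call to move; the robot and the scene stay as the last step left them, time stands still between calls to the robot, and variables do not carry over. Pictures are saved under pics/ and viewed, about 8 in all and at most 12, crops included, and the job is handed in when it is done.

Besides the shell and the picture viewer there is one more tool, called as a command line: name --argument value ..., lists and objects as JSON in quotes. jog_arm: Moves the arm, as the interface text tells. Its arguments: {"type":"object","properties":{"moves":{"type":"array"},"grip_force":{"type":"number"}},"required":["moves"]}

```bash
mkdir -p pics; ls
cat > h.py <<'E'
import numpy as np, cv2
from scipy.spatial.transform import Rotation as R
from cell import arm, imaging, job
def cam(n, st=None):
    p=imaging.camera_params(n); K=np.array([[p['fx'],0,p['cx']],[0,p['fy'],p['cy']],[0,0,1]])
    if 'rvec' in p:
        Rm=R.from_rotvec(np.ravel(p['rvec'])).as_matrix(); t=np.ravel(p['tvec'])
    else:
        T=np.eye(4); T[:3,:3]=R.from_rotvec(st['ee_rot']).as_matrix(); T[:3,3]=st['position']
        M=np.linalg.inv(T@np.array(p['hand_eye'])); Rm,t=M[:3,:3],M[:3,3]
    return K,Rm,t
def plane(c,uv,z):
    K,Rm,t=c; uv=np.atleast_2d(uv).astype(float); C=-Rm.T@t
    d=np.c_[uv,np.ones(len(uv))]@np.linalg.inv(K).T@Rm
    return C+d*((z-C[2])/d[:,2])[:,None]
def proj(c,P):
    K,Rm,t=c; q=(np.atleast_2d(P)@Rm.T+t)@K.T; return q[:,:2]/q[:,2:]
def grab(n,f):
    st=arm.observe(); im=imaging.get_image(n); cv2.imwrite('pics/'+f,im[:,:,::-1]); return im,cam(n,st)
def tool(st,w):  # world vector to tool axes, cm
    return R.from_rotvec(st['ee_rot']).inv().apply(w)*100
E
python3 - <<'E'
from h import *
im,c=grab('scene','s0.png'); im2,c2=grab('side','d0.png')
st=arm.observe(); print(st)
cv2.imwrite('pics/both.png',cv2.resize(np.vstack([im,im2])[:,:,::-1],None,fx=.714,fy=.714))
for k in(c,c2): print(k, -k[1].T@k[2])
E
```

```text
pics
{'clock': 0.1, 'joints': array([-1.43363977,  0.43513374,  0.02498237,  1.57397568, -0.01157797,
        1.13403882, -0.07509192]), 'dq': array([-0.00032433,  0.00016422,  0.00044097, -0.00170358, -0.00047905,
       -0.00051258, -0.00119818]), 'joint_efforts': array([ 3.28752976e-03, -6.69126463e+01,  9.88246724e-01, -3.15145254e+01,
       -6.04552729e-02,  3.73573322e-02,  5.81107020e-05]), 'position': array([0.14837454, 0.60668752, 0.24304749]), 'ee_rot': array([-3.75798177e-01, -3.11901678e+00,  2.21631631e-03]), 'force': array([-0.36576957, -0.11458441, -0.75182335]), 'ft_torque': array([ 0.04474767, -0.01836022, -0.02637379]), 'width': 0.9980874119213395}
(array([[460.94483605,   0.        , 272.7573329 ],
       [  0.        , 460.94483605, 200.68243282],
       [  0.        ,   0.        ,   1.        ]]), array([[-0.26654414,  0.96365628, -0.01791097],
       [ 0.68794753,  0.17720294, -0.70379494],
       [-0.67504253, -0.19991422, -0.71017736]]), array([ 0.13355548, -0.29340893,  1.66568434])) [1.36185616 0.25628533 0.9788237 ]
(array([[397.27143916,   0.        , 281.89994736],
       [  0.        , 397.27143916, 212.74096791],
       [  0.        ,   0.        ,   1.        ]]), array([[ 0.9203524 , -0.39101932, -0.00743943],
       [-0.27930225, -0.64384792, -0.71235532],
       [ 0.27375483,  0.65769578, -0.70177956]]), array([-0.44648866,  0.19071594,  1.26075584])) [ 0.1190563  -0.88098743  1.01730857]
```

View pics/s0.png

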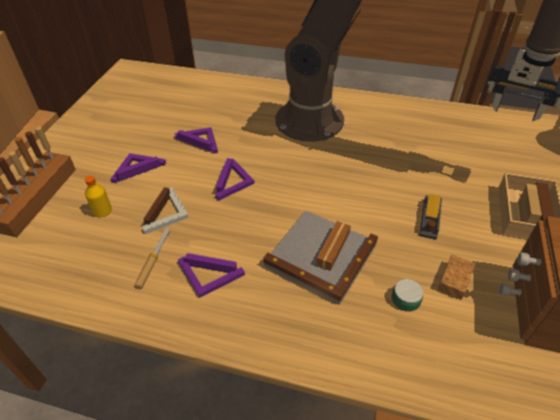

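View pics/d0.png

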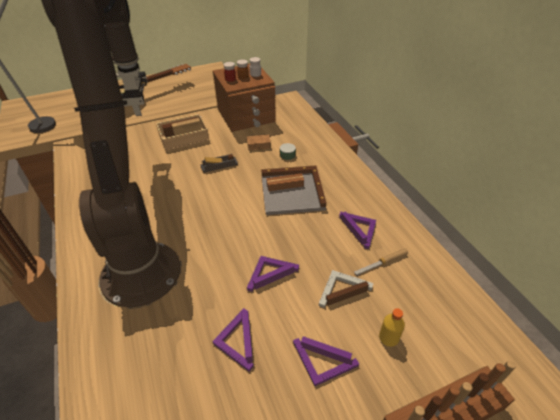

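The scene view shows the board at about (322,253), with the fence corner at (340,292), the end fence running to (266,262) and the side fence to (375,240). The blank is at (333,245). There are five L shapes. Four are purple: (198,138), (138,165), (234,180) and (212,272). The one at (165,210) has aluminium legs and a dark brace, so only it fits the description.

I'll confirm that in an enlarged crop together with the board.

Run:
```python
import cv2,numpy as np
s=cv2.imread('pics/s0.png'); d=cv2.imread('pics/d0.png')
f=lambda i,x,y,w,h,k:cv2.resize(i[y:y+h,x:x+w],(w*k,h*k),interpolation=cv2.INTER_CUBIC)
a=f(s,260,205,130,96,6); b=f(s,130,180,65,60,6); c=f(d,312,260,65,50,6)
bottom=np.hstack([cv2.copyMakeBorder(b[:,:390],0,0,0,0,0),cv2.copyMakeBorder(c,0,60,0,0,0)])
cv2.imwrite('pics/c1.png',a); cv2.imwrite('pics/c2.png',bottom)
```

```text
(no output)
```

View pics/c1.png

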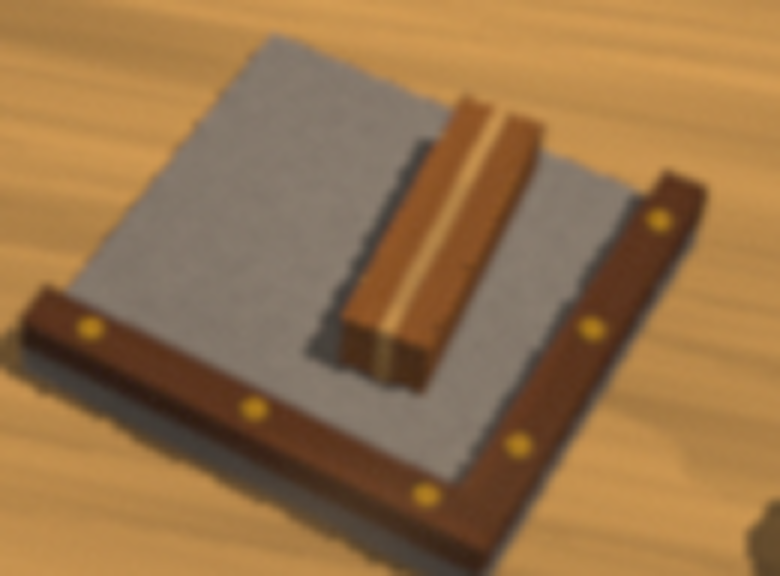

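View pics/c2.png

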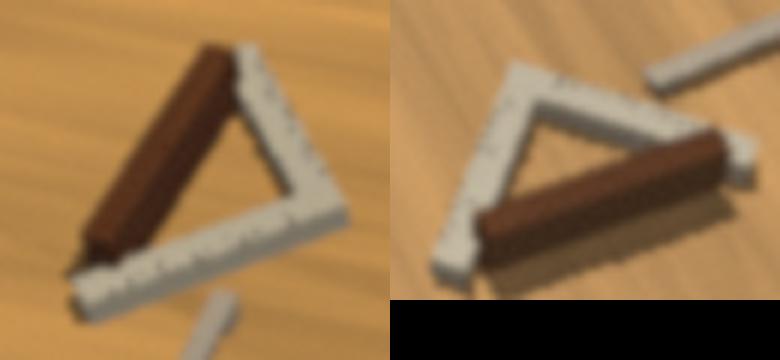

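The crop confirms it: aluminium legs and a dark walnut brace, with its outside corner at scene (187,214). I'll fit coarse poses from the corners read off here.

```bash
cat >> h.py <<'E'
def fit2(L,W):
    L=np.array(L,float);W=np.array(W)[:,:2];a=L-L.mean(0);b=W-W.mean(0)
    th=np.arctan2((a[:,0]*b[:,1]-a[:,1]*b[:,0]).sum(),(a*b).sum())
    M=np.array([[np.cos(th),-np.sin(th)],[np.sin(th),np.cos(th)]]);t=W.mean(0)-M@L.mean(0)
    return th,t,np.linalg.norm(L@M.T+t-W,axis=1)
E
python3 - <<'E'
from h import *
c=cam('scene'); d=cam('side')
u=lambda p,o:(np.array(p,float)+.5)/6-.5+np.array(o)
print('board',fit2([[0,-.2],[.022,-.2],[.022,.022],[-.2,0],[-.2,.022]],plane(c,u([[48,287],[22,322],[483,550],[668,172],[706,188]],(260,205)),.038)))
print('blank',fit2([[.07,-.02],[.07,.02],[-.07,.02],[-.07,-.02]],plane(c,u([[342,320],[428,347],[543,125],[465,95]],(260,205)),.052)))
L=[[.067,.067],[-.063,.067],[.067,-.063]]
W=plane(c,u([[347,206],[240,45],[88,303]],(130,180)),.016);print('sq scene',W,fit2(L,W),fit2([L[0],L[2],L[1]],W))
W=plane(d,u([[125,64],[362,140],[45,265]],(312,260)),.016);print('sq side',W,fit2(L,W),fit2([L[0],L[2],L[1]],W))
p=imaging.camera_params('wrist');print(p)
E
```

```text
board (np.float64(-0.2938478148303372), array([0.71026938, 0.2190093 ]), array([0.001143  , 0.00195699, 0.00268462, 0.00189768, 0.00240927]))
blank (np.float64(-0.19812526021855775), array([0.5828177 , 0.18867565]), array([0.00155274, 0.00209969, 0.00158495, 0.00130446]))
sq scene [[ 0.55943415 -0.2379806   0.016     ]
 [ 0.46888612 -0.33488912  0.016     ]
 [ 0.64705991 -0.33068376  0.016     ]] (np.float64(0.798784177740104), array([ 0.55890807, -0.33465122]), array([0.00263294, 0.00266466, 0.00372706])) (np.float64(-2.3111743778863016), array([ 0.55695376, -0.26774869]), array([0.12443717, 0.06028758, 0.06427322]))
sq side [[ 0.55439097 -0.24135636  0.016     ]
 [ 0.64181676 -0.33117397  0.016     ]
 [ 0.46133634 -0.33317655  0.016     ]] (np.float64(-2.3238642684307167), array([ 0.55143279, -0.26845006]), array([0.12179654, 0.0628883 , 0.05895231])) (np.float64(0.7859221505959281), array([ 0.55253223, -0.33537201]), array([0.00204563, 0.00295034, 0.00093494]))
{'fx': 335.5604230993799, 'fy': 335.5604230993799, 'cx': 276.0555367977883, 'cy': 211.59051980349201, 'hand_eye': array([[-6.28256210e-05, -9.52055327e-01, -3.05925890e-01,
         8.33949265e-02],
       [ 9.99999512e-01,  2.41937216e-04, -9.58281778e-04,
         6.16171399e-04],
       [ 9.86352130e-04, -3.05925800e-01,  9.52054847e-01,
        -1.41399449e-01],
       [ 0.00000000e+00,  0.00000000e+00,  0.00000000e+00,
         1.00000000e+00]])}
```

```bash
cat >> h.py <<'E'
def goal(x,y,z,psi):
    st=arm.observe(); Rc=R.from_rotvec(st['ee_rot']); c,s=np.cos(psi),np.sin(psi)
    Rg=R.from_matrix(np.array([[-s,c,0],[c,s,0],[0,0,-1.]]).T)
    Rg=R.from_matrix(np.array([[-s,c,0],[c,s,0],[0,0,-1.]]).T)
    print('xyz',np.round(Rc.inv().apply(np.array([x,y,z])-st['position'])*100,2),'ang',np.round((Rc.inv()*Rg).as_rotvec(),3),'t',round(st['clock'],2))
E
sed -i '0,/    Rg=R.from_matrix/{/    Rg=R.from_matrix/d}' h.py
python3 - <<'E'
from h import *
c=cam('scene'); print('glue,tin',plane(c,[[98,213],[407,303]],0)); goal(.598,.159,.25,-.294)
E
```

```text
glue,tin [[ 6.08819108e-01 -5.03425562e-01  0.00000000e+00]
 [ 6.88099607e-01  3.91122803e-01 -1.11022302e-16]]
xyz [-54.31 -32.81  -0.64] ang [-1.000e-03  1.000e-03  1.625e+00] t 0.1
```

jog_arm --moves '[{"fingers": -1,"xyz": [-27,-16.4,-0.5],"angular": [0,0,0.8]},{"fingers": -1,"xyz": [-54.3,-32.8,-0.6],"angular": [0,0,1.625]},{"fingers": -1,"xyz": [-54.3,-32.8,-0.6],"angular": [0,0,1.625]},{"fingers": -1,"xyz": [-54.3,-32.8,-0.6],"angular": [0,0,1.625]},{"fingers": -1,"xyz": [-54.3,-32.8,-0.6],"angular": [0,0,1.625]},{"fingers": -1,"xyz": [-54.3,-32.8,-0.6],"angular": [0,0,1.625]},{"fingers": -1,"xyz": [-54.3,-32.8,-0.6],"angular": [0,0,1.625]},{"fingers": -1,"xyz": [-54.3,-32.8,-0.6],"angular": [0,0,1.625]},{"fingers": -1,"xyz": [-54.3,-32.8,-0.6],"angular": [0,0,1.625]},{"fingers": -1,"xyz": [-54.3,-32.8,-0.6],"angular": [0,0,1.625]},{"fingers": -1,"xyz": [-54.3,-32.8,-0.6],"angular": [0,0,1.625]},{"fingers": -1,"xyz": [-54.3,-32.8,-0.6],"angular": [0,0,1.625]}]'

```text
clock: 1.6
position: [0.5979, 0.159, 0.2492]
ee_rot: [-2.524, -1.87, 0.002]
force: [-0.1, 1.4, -0.3]
width: 1.003
```

Run:
```python
from h import *
im,c=grab('wrist','w1.png'); st=arm.observe(); print(st['clock'],st['position'],st['ee_rot'],st['joints'][-1],st['force'])
```

```text
1.65 [0.59720082 0.16049684 0.24921987] [-2.52125304e+00 -1.87233396e+00  1.25481982e-03] -0.4071557967899741 [-1.16456093  0.25066129  0.37450378]
```

View pics/w1.png

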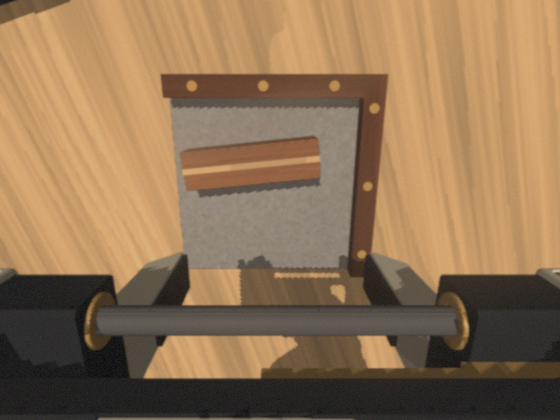

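The wrist view shows the side fence along the top (outer edge at row about 75) and the end fence on the right (outer edge at columns 386 to 373). The blank's corners are near (182,151), (318,138), (320,180) and (187,189). Next I'll fit the outer top edges of the fences and the outline of the blank's top.

```bash
cat >> h.py <<'E'
def board(im,c):
    g=cv2.GaussianBlur(im[:,:,0].astype(np.float32),(3,3),0)
    def edge(p):  # subpixel strongest step along a profile
        d=np.abs(np.diff(p)); i=int(d.argmax()); i=min(max(i,1),len(d)-2); a,b,e=d[i-1:i+2]
        return i+.5+.5*(a-e)/(a-2*b+e)
    S=[[u,60+edge(g[60:88,u])] for u in range(175,375,4)]
    E=[[368+edge(g[v,368:400]),v] for v in range(85,150,4)]
    out=[]
    for P in(S,E):
        W=plane(c,P,.038)[:,:2].astype(np.float32); vx,vy,x,y=cv2.fitLine(W,cv2.DIST_HUBER,0,.001,.001).ravel()
        r=np.abs((W-[x,y])@[-vy,vx]); out.append((np.array([vx,vy]),np.array([x,y]))); print('res',np.median(r),len(W))
    (a,p),(b,q)=out; s=np.linalg.solve(np.c_[a,-b],q-p); C=p+a*s[0]
    a=a*np.sign(a[0]); b=b*np.sign(b[1]); ya,yb=np.arctan2(a[1],a[0]),np.arctan2(b[1],b[0])-np.pi/2
    th=(2*ya+yb)/3; Rm=np.array([[np.cos(th),-np.sin(th)],[np.sin(th),np.cos(th)]])
    return th,(ya,yb),C-Rm@[.022,.022]
def toB(th,o,P): 
    c,s=np.cos(th),np.sin(th); return (np.atleast_2d(P)[:,:2]-o)@np.array([[c,-s],[s,c]])
E
python3 - <<'E'
from h import *
im=cv2.imread('pics/w1.png')[:,:,::-1]; st=arm.observe(); c=cam('wrist',st)
th,yy,o=board(im,c); print('board',th,yy,o)
hsv=cv2.cvtColor(np.ascontiguousarray(im),cv2.COLOR_RGB2HSV); sub=hsv[102:260,180:352]
m=((sub[:,:,1]>80)&(sub[:,:,2]>75)).astype(np.uint8); m=cv2.morphologyEx(m,cv2.MORPH_OPEN,np.ones((3,3)))
k=max(cv2.findContours(m,0,2)[0],key=cv2.contourArea); k=k.reshape(-1,2)+[180,102]
W=plane(c,k,.052)[:,:2]; B=toB(th,o,W)*1000
r=cv2.minAreaRect(B.astype(np.float32)); print('blank in board mm',r); print(cv2.boxPoints(r))
E
```

```text
res 2.8131613e-05 50
res 2.7905398e-05 17
board -0.29309598 (np.float32(-0.29344139), np.float32(-0.29240513)) [0.70578544 0.22121098]
blank in board mm ((-113.4753189086914, -63.894325256347656), (140.75155639648438, 43.53337860107422), 5.731599807739258)
[[-185.67307   -49.264782]
 [-181.32547   -92.58052 ]
 [ -41.277573  -78.523865]
 [ -45.625168  -35.20813 ]]
```

```bash
cat >> h.py <<'E'
TH=-.2931; O=np.array([.7058,.2212])
def b2w(x,y): c,s=np.cos(TH),np.sin(TH); return O+np.array([c*x-s*y,s*x+c*y])/1000
def bgoal(x,y,z,dpsi=0): w=b2w(x,y); goal(w[0],w[1],z,TH+dpsi)
def where():
    st=arm.observe(); B=toB(TH,O,st['position'])[0]*1000; F=R.from_euler('z',-TH).apply(st['force'])
    print('board xy',np.round(B,1),'z',round(st['position'][2]*1000,1),'F board',np.round(F,1),'w',round(st['width'],3),'q',np.round(st['joints'],2),'t',round(st['clock'],2))
E
python3 - <<'E'
from h import *
where(); bgoal(-113,-118,.042)
E
```

```text
board xy [-86.4 -89.5] z 249.2 F board [-1.2 -0.1  0.4] w 0.999 q [-0.72  0.45  0.54  1.61 -0.25  1.15 -0.41] t 1.65
xyz [-2.85 -2.63 20.73] ang [-0.001 -0.    -0.   ] t 1.65
```

jog_arm --moves '[{"fingers": -1,"xyz": [-2.9,-2.6,5],"angular": [0,0,0]},{"fingers": -1,"xyz": [-2.9,-2.6,11],"angular": [0,0,0]},{"fingers": -1,"xyz": [-2.9,-2.6,16.5],"angular": [0,0,0]},{"fingers": -1,"xyz": [-2.9,-2.6,20],"angular": [0,0,0]},{"fingers": -1,"xyz": [-2.9,-2.6,20.7],"angular": [0,0,0]},{"fingers": -1,"xyz": [-2.9,-2.6,20.7],"angular": [0,0,0]}]'

```text
clock: 2.4
position: [0.5646, 0.1405, 0.0434]
ee_rot: [-2.521, -1.874, -0.001]
force: [-0.2, -0.6, 0.6]
width: 1.002
```

jog_arm --moves '[{"fingers": -1,"xyz": [0.6,0,0],"angular": [0,0,0]},{"fingers": -1,"xyz": [1.2,0,0],"angular": [0,0,0]},{"fingers": -1,"xyz": [1.8,0,0],"angular": [0,0,0]},{"fingers": -1,"xyz": [2.4,0,0],"angular": [0,0,0]},{"fingers": -1,"xyz": [3.0,0,0],"angular": [0,0,0]},{"fingers": -1,"xyz": [3.6,0,0],"angular": [0,0,0]},{"fingers": -1,"xyz": [4.2,0,0],"angular": [0,0,0]},{"fingers": -1,"xyz": [4.8,0,0],"angular": [0,0,0]},{"fingers": -1,"xyz": [5.4,0,0],"angular": [0,0,0]},{"fingers": -1,"xyz": [5.8,0,0],"angular": [0,0,0]}]'

```text
clock: 3.65
position: [0.5816, 0.1953, 0.0427]
ee_rot: [-2.523, -1.872, -0.0]
force: [-0.2, -0.7, 1.4]
width: 0.998
```

```bash
python3 -c "from h import *; where()"
```

```text
board xy [-111.4  -60.7] z 42.7 F board [ 0.  -0.7  1.4] w 0.998 q [-0.7   0.67  0.43  1.82 -0.4   0.74 -0.34] t 3.65
```

jog_arm --moves '[{"fingers": -1,"xyz": [0.4,0,0],"angular": [0,0,0]},{"fingers": -1,"xyz": [0.7,0,0],"angular": [0,0,0]},{"fingers": -1,"xyz": [0.9,0,0],"angular": [0,0,0]},{"fingers": -1,"xyz": [1.0,0,0],"angular": [0,0,0]},{"fingers": -1,"xyz": [1.0,0,0],"angular": [0,0,0]}]'

```text
clock: 4.28
position: [0.584, 0.2032, 0.0427]
ee_rot: [2.524, 1.87, -0.002]
force: [-2.0, -3.8, 2.2]
width: 1.004
```

```bash
python3 -c "
from h import *; where(); im,c=grab('wrist','w2.png')"
```

```text
board xy [-111.4  -52.4] z 42.7 F board [-0.8 -4.2  2.2] w 1.004 q [-0.71  0.68  0.44  1.81 -0.4   0.75 -0.36] t 4.28
```

View pics/w2.png

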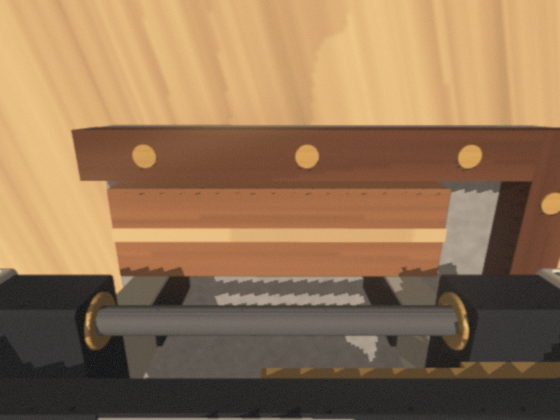

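jog_arm --moves '[{"fingers": 0,"xyz": [-1.5,0,0],"angular": [0,0,0]},{"fingers": 1,"xyz": [-1.5,0,-6],"angular": [0,0,0]},{"fingers": 1,"xyz": [0,-3,-7],"angular": [0,0,0]},{"fingers": 1,"xyz": [2.9,-8,-7],"angular": [0,0,0]},{"fingers": 1,"xyz": [2.9,-10.8,-7],"angular": [0,0,0]},{"fingers": 1,"xyz": [2.9,-10.8,-4],"angular": [0,0,0]},{"fingers": 1,"xyz": [2.9,-10.8,0],"angular": [0,0,0]},{"fingers": 1,"xyz": [2.9,-10.8,0],"angular": [0,0,0]}]'

```text
clock: 5.32
position: [0.4877, 0.2621, 0.0409]
ee_rot: [-2.523, -1.871, 0.007]
force: [-0.1, 0.4, -0.5]
width: 0.179
```

```bash
python3 -c "from h import *; where(); bgoal(-161,-22,.043)"
```

```text
board xy [-220.6  -23.9] z 40.9 F board [-0.2  0.4 -0.5] w 0.179 q [-0.89  0.61  0.43  1.97 -0.4   0.66 -0.5 ] t 5.33
xyz [ 0.19  5.96 -0.23] ang [-0.003  0.003 -0.001] t 5.33
```

jog_arm --moves '[{"fingers": 1,"xyz": [0.2,0.4,0],"angular": [0,0,0]},{"fingers": 1,"xyz": [0.2,1.0,0],"angular": [0,0,0]},{"fingers": 1,"xyz": [0.2,1.6,-0.1],"angular": [0,0,0]},{"fingers": 1,"xyz": [0.2,2.2,-0.1],"angular": [0,0,0]},{"fingers": 1,"xyz": [0.2,2.8,-0.1],"angular": [0,0,0]},{"fingers": 1,"xyz": [0.2,3.4,-0.2],"angular": [0,0,0]},{"fingers": 1,"xyz": [0.2,4.0,-0.2],"angular": [0,0,0]},{"fingers": 1,"xyz": [0.2,4.6,-0.2],"angular": [0,0,0]},{"fingers": 1,"xyz": [0.2,5.1,-0.2],"angular": [0,0,0]},{"fingers": 1,"xyz": [0.2,5.5,-0.2],"angular": [0,0,0]},{"fingers": 1,"xyz": [0.2,5.5,-0.2],"angular": [0,0,0]}]'

```text
clock: 6.7
position: [0.5432, 0.2491, 0.0447]
ee_rot: [2.523, 1.871, 0.001]
force: [0.5, 0.4, 1.0]
width: 0.005
```

```bash
python3 -c "from h import *; where()"
```

```text
board xy [-163.8  -20.2] z 44.7 F board [0.4 0.5 1. ] w 0.005 q [-0.81  0.65  0.43  1.86 -0.4   0.72 -0.45] t 6.7
```

jog_arm --moves '[{"fingers": 1,"xyz": [0,0.2,0],"angular": [0,0,0]},{"fingers": 1,"xyz": [0,0.4,0],"angular": [0,0,0]},{"fingers": 1,"xyz": [0,0.6,0],"angular": [0,0,0]},{"fingers": 1,"xyz": [0,0.6,0],"angular": [0,0,0]}]'

```text
clock: 7.2
position: [0.5487, 0.2475, 0.0448]
ee_rot: [2.523, 1.872, 0.0]
force: [0.7, -0.4, -0.3]
width: 0.002
```

```bash
python3 -c "
from h import *; where(); im,c=grab('wrist','w3.png')"
```

```text
board xy [-158.   -20.2] z 44.8 F board [ 0.8 -0.2 -0.3] w 0.002 q [-0.81  0.66  0.43  1.85 -0.4   0.72 -0.44] t 7.2
```

View pics/w3.png

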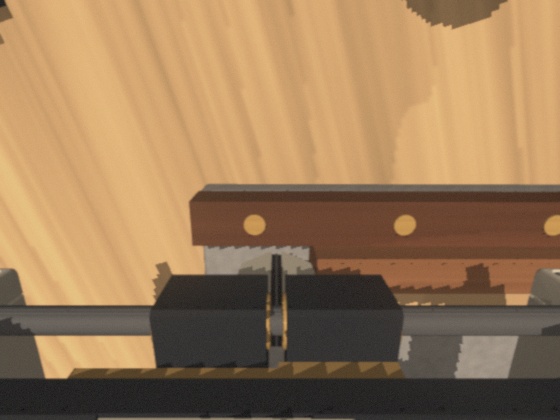

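The wrist view shows the blank's near end at column 313, beside the finger, with the side fence above it. There is no end-fence contact yet, so I'll keep pushing in small steps.

jog_arm --moves '[{"fingers": 1,"xyz": [0,0.2,0],"angular": [0,0,0]},{"fingers": 1,"xyz": [0,0.4,0],"angular": [0,0,0]},{"fingers": 1,"xyz": [0,0.5,0],"angular": [0,0,0]},{"fingers": 1,"xyz": [0,0.5,0],"angular": [0,0,0]}]'

```text
clock: 7.75
position: [0.551, 0.247, 0.0446]
ee_rot: [-2.52, -1.872, 0.005]
force: [-9.4, 1.5, 7.0]
width: 0.006
```

```bash
python3 -c "
from h import *; where(); c=cam('wrist',arm.observe()); print(toB(TH,O,plane(c,[[313,265]],.052))*1000)"
```

```text
board xy [-155.7  -20. ] z 44.6 F board [-9.4 -1.3  7. ] w 0.006 q [-0.8   0.66  0.43  1.84 -0.4   0.73 -0.44] t 7.75
[[-139.37018849   -4.07182771]]
```

jog_arm --moves '[{"fingers": 1,"xyz": [0,-1.2,0],"angular": [0,0,0]},{"fingers": -1,"xyz": [-1,-1.5,-6],"angular": [0,0,0]},{"fingers": -1,"xyz": [-4,3,-7],"angular": [0,0,0]},{"fingers": -1,"xyz": [-5.3,7.5,-7],"angular": [0,0,0]},{"fingers": -1,"xyz": [-5.3,7.5,-4],"angular": [0,0,0]},{"fingers": -1,"xyz": [-5.3,7.5,0],"angular": [0,0,0]},{"fingers": -1,"xyz": [-5.0,7.5,0],"angular": [0,0,0]},{"fingers": -1,"xyz": [-4.5,7.5,0],"angular": [0,0,0]},{"fingers": -1,"xyz": [-4.0,7.5,0],"angular": [0,0,0]},{"fingers": -1,"xyz": [-3.5,7.5,0],"angular": [0,0,0]},{"fingers": -1,"xyz": [-3.1,7.5,0],"angular": [0,0,0]},{"fingers": -1,"xyz": [-3.0,7.5,0],"angular": [0,0,0]}]'

```text
clock: 9.25
position: [0.6154, 0.1937, 0.0449]
ee_rot: [2.524, 1.869, -0.005]
force: [-4.7, -7.8, 4.7]
width: 0.999
```

```bash
python3 -c "
from h import *; where()"
```

```text
board xy [-78.6 -52.4] z 44.9 F board [-2.2 -8.8  4.7] w 0.999 q [-0.67  0.71  0.44  1.73 -0.4   0.79 -0.34] t 9.25
```

```bash
python3 -c "
from h import *; goal(.615,-.335,.25,np.pi/2)"
```

```text
xyz [-50.65  15.34 -20.38] ang [-4.000e-03  1.000e-03 -1.867e+00] t 9.25
```

jog_arm --moves '[{"fingers": -1,"xyz": [-2,0,-1],"angular": [0,0,0]},{"fingers": -1,"xyz": [-3,0,-6],"angular": [0,0,0]},{"fingers": -1,"xyz": [-5,0,-12],"angular": [0,0,-0.18]},{"fingers": -1,"xyz": [-9,2,-17],"angular": [0,0,-0.36]},{"fingers": -1,"xyz": [-15,4,-20.4],"angular": [0,0,-0.54]},{"fingers": -1,"xyz": [-21,6,-20.4],"angular": [0,0,-0.72]},{"fingers": -1,"xyz": [-27,8,-20.4],"angular": [0,0,-0.9]},{"fingers": -1,"xyz": [-33,10,-20.4],"angular": [0,0,-1.08]},{"fingers": -1,"xyz": [-39,12,-20.4],"angular": [0,0,-1.26]},{"fingers": -1,"xyz": [-45,14,-20.4],"angular": [0,0,-1.44]},{"fingers": -1,"xyz": [-50.6,15.3,-20.4],"angular": [0,0,-1.62]},{"fingers": -1,"xyz": [-50.6,15.3,-20.4],"angular": [0,0,-1.8]}]'

```text
clock: 10.75
position: [0.6126, -0.3407, 0.2494]
ee_rot: [-0.106, -3.139, 0.007]
force: [-0.6, 1.7, -0.1]
width: 0.996
```

```bash
python3 -c "
from h import *; where(); goal(.615,-.335,.25,np.pi/2)
im,c=grab('wrist','w4.png')"
```

```text
board xy [  73.1 -564.8] z 249.4 F board [-1.1  1.4 -0.1] w 0.996 q [ 0.32  0.56  0.19  1.36 -0.1   1.23  2.01] t 10.75
xyz [-0.2   0.58 -0.06] ang [-0.004 -0.001 -0.068] t 10.75
```

View pics/w4.png

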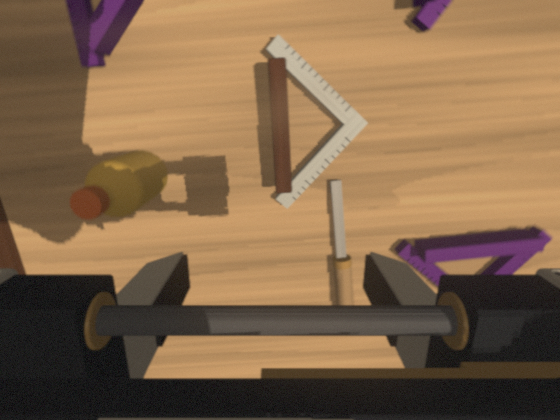

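The wrist view shows the square with its outside corner at (367,123) and leg ends at (278,37) and (287,208). The brace runs from (277,60) to (284,192), and its neighbours are glue at (110,190) and the chisel at (340,230). I'll fit the outer edges of the legs and the brace.

Run:
```python
from h import *
im=cv2.imread('pics/w4.png')[:,:,::-1]; st=arm.observe(); c=cam('wrist',st)
hsv=cv2.cvtColor(np.ascontiguousarray(im),cv2.COLOR_RGB2HSV)
m=((hsv[:,:,1]<70)&(hsv[:,:,2]>120)).astype(np.uint8); m[:30]=0;m[215:]=0;m[:,:255]=0;m[:,380:]=0
ks=cv2.findContours(m,0,2)[0]; ks=sorted(ks,key=cv2.contourArea)[::-1]; print([(cv2.contourArea(k),cv2.boundingRect(k)) for k in ks[:3]])
m2=np.zeros_like(m); cv2.drawContours(m2,ks[:1],-1,1,-1)
P1=[];P2=[]
for v in range(45,115,3): P1.append([np.flatnonzero(m2[v])[-1]+.5,v])
for v in range(132,200,3):P2.append([np.flatnonzero(m2[v])[-1]+.5,v])
L=[]
for P in(P1,P2):
    W=plane(c,P,.016)[:,:2].astype(np.float32); vx,vy,x,y=cv2.fitLine(W,cv2.DIST_HUBER,0,.001,.001).ravel()
    L.append((np.array([vx,vy]),np.array([x,y]))); print('yaw',np.degrees(np.arctan2(vy,vx)),'res',np.median(np.abs((W-[x,y])@[-vy,vx])))
(a,p),(b,q)=L; s=np.linalg.solve(np.c_[a,-b],q-p); C=p+a*s[0]
print('corner',C, 'tips',plane(c,[[278,37],[287,208]],.016)[:,:2])
b_=((hsv[:,:,2]<110)&(im[:,:,0]>im[:,:,2]+10)).astype(np.uint8); b_[:,:255]=0;b_[:,310:]=0;b_[:40]=0;b_[205:]=0
b_=cv2.morphologyEx(b_,cv2.MORPH_OPEN,np.ones((5,5))); k=max(cv2.findContours(b_,0,2)[0],key=cv2.contourArea).reshape(-1,2)
r=cv2.minAreaRect((plane(c,k,.036)[:,:2]*1000).astype(np.float32)); print('brace',r)
```

```text
[(3635.5, (266, 35, 101, 173)), (307.0, (330, 180, 13, 35))]
yaw 45.260098 res 0.00015795368
yaw -44.854458 res 0.00021746596
corner [ 0.55461216 -0.2382949 ] tips [[ 0.46608845 -0.3299157 ]
 [ 0.64631655 -0.32944749]]
brace ((584.96826171875, -336.5449523925781), (34.35237121582031, 72.83069610595703), 86.76898193359375)
```

```bash
python3 -c "
from h import *; goal(.5549,-.333,.024,np.pi/2+.003)"
```

```text
xyz [ 5.84  0.42 22.54] ang [-0.004 -0.    -0.061] t 10.8
```

jog_arm --grip_force 30 --moves '[{"fingers": 0.1,"xyz": [5.8,0.4,0],"angular": [0,0,-0.061]},{"fingers": 0.1,"xyz": [5.8,0.4,5],"angular": [0,0,-0.061]},{"fingers": 0.1,"xyz": [5.8,0.4,10],"angular": [0,0,-0.061]},{"fingers": 0.1,"xyz": [5.8,0.4,15],"angular": [0,0,-0.061]},{"fingers": 0.1,"xyz": [5.8,0.4,16],"angular": [0,0,-0.061]},{"fingers": 0.1,"xyz": [5.8,0.4,16],"angular": [0,0,-0.061]},{"fingers": 0.1,"xyz": [5.8,0.4,16],"angular": [0,0,-0.061]}]'

```text
clock: 11.68
position: [0.5598, -0.3258, 0.0912]
ee_rot: [0.007, 3.138, -0.003]
force: [-0.8, 0.1, 0.2]
width: 0.452
```

```bash
python3 -c "
from h import *; where(); goal(.5549,-.333,.024,np.pi/2+.003)"
```

```text
board xy [  18.2 -565.9] z 91.2 F board [-0.8 -0.1  0.2] w 0.452 q [ 0.35  0.62  0.14  1.68 -0.11  0.84  2.11] t 11.68
xyz [ 0.51 -0.71  6.72] ang [-0.002  0.003 -0.007] t 11.68
```

jog_arm --moves '[{"fingers": 0.1,"xyz": [0.5,-0.7,0],"angular": [0,0,-0.007]},{"fingers": 0.1,"xyz": [0.5,-0.7,3],"angular": [0,0,-0.007]},{"fingers": 0.1,"xyz": [0.5,-0.7,5.5],"angular": [0,0,-0.007]},{"fingers": 0.1,"xyz": [0.5,-0.7,6.7],"angular": [0,0,-0.007]},{"fingers": 0.1,"xyz": [0.5,-0.7,6.7],"angular": [0,0,-0.007]}]'

```text
clock: 12.3
position: [0.5531, -0.3324, 0.0216]
ee_rot: [0.004, -3.141, -0.0]
force: [0.0, -0.7, 0.4]
width: 0.451
```

```bash
python3 -c "
from h import *; where(); goal(.5549,-.333,.024,np.pi/2+.003)"
```

```text
board xy [  13.7 -574.1] z 21.6 F board [ 0.2 -0.7  0.4] w 0.451 q [ 0.38  0.71  0.12  1.72 -0.12  0.72  2.14] t 12.3
xyz [-0.18 -0.06 -0.24] ang [ 0.    -0.001 -0.   ] t 12.3
```

jog_arm --grip_force 40 --moves '[{"fingers": 1,"xyz": [-0.1,0,-0.1],"angular": [0,0,0]},{"fingers": 1,"xyz": [-0.1,0,-0.1],"angular": [0,0,0]},{"fingers": 1,"xyz": [-0.1,0,-0.1],"angular": [0,0,0]},{"fingers": 1,"xyz": [-0.1,0,-0.1],"angular": [0,0,0]},{"fingers": 1,"xyz": [-0.1,0,-0.1],"angular": [0,0,0]},{"fingers": 1,"xyz": [-0.1,0,-0.1],"angular": [0,0,0]}]'

```text
clock: 13.05
position: [0.5549, -0.3324, 0.0235]
ee_rot: [-0.005, 3.14, -0.001]
force: [-0.6, -0.3, 6.3]
width: 0.194
```

jog_arm --moves '[{"fingers": 1,"xyz": [0,0,-1],"angular": [0,0,0]},{"fingers": 1,"xyz": [0,0,-4],"angular": [0,0,0]},{"fingers": 1,"xyz": [0,0,-9],"angular": [0,0,0]},{"fingers": 1,"xyz": [0,0,-13],"angular": [0,0,0]},{"fingers": 1,"xyz": [0,0,-15],"angular": [0,0,0]},{"fingers": 1,"xyz": [0,0,-15],"angular": [0,0,0]},{"fingers": 1,"xyz": [0,0,-15],"angular": [0,0,0]}]'

```text
clock: 13.92
position: [0.5536, -0.3316, 0.1715]
ee_rot: [0.005, -3.14, -0.002]
force: [0.4, 0.4, -2.8]
width: 0.195
```

```bash
python3 -c "
from h import *; where(); 
im,c=grab('wrist','w5.png')
bgoal(-82,-125,.17,np.pi/4+.003)"
```

```text
board xy [  14.  -573.2] z 171.5 F board [ 0.2  0.4 -2.8] w 0.195 q [ 0.35  0.53  0.16  1.61 -0.09  1.01  2.11] t 13.93
xyz [-3.91 45.66  0.17] ang [-0.    -0.003  1.079] t 13.97
```

View pics/w5.png

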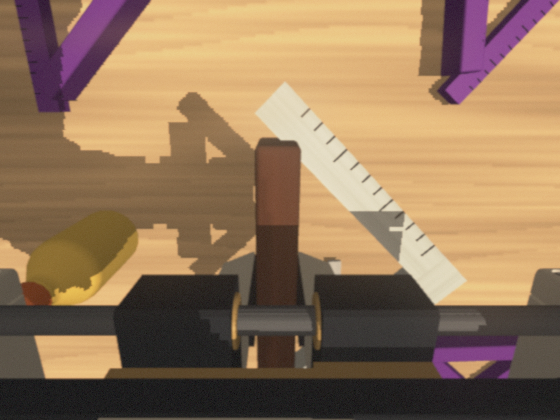

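The square is held: opening 17.9 mm, which matches the brace, and the load is about 2.8 N. The wrist view shows the brace between the jaws at (278,200) with the leg clear of the bench. Next I'll carry it over the board.

jog_arm --moves '[{"fingers": 1,"xyz": [-0.5,6,0],"angular": [0,0,0.15]},{"fingers": 1,"xyz": [-1,12,0],"angular": [0,0,0.3]},{"fingers": 1,"xyz": [-1.5,18,0],"angular": [0,0,0.45]},{"fingers": 1,"xyz": [-2,24,0],"angular": [0,0,0.6]},{"fingers": 1,"xyz": [-2.5,30,0],"angular": [0,0,0.75]},{"fingers": 1,"xyz": [-3,36,0],"angular": [0,0,0.9]},{"fingers": 1,"xyz": [-3.5,41,0],"angular": [0,0,1.0]},{"fingers": 1,"xyz": [-3.9,45.7,0.2],"angular": [0,0,1.076]},{"fingers": 1,"xyz": [-3.9,45.7,0.2],"angular": [0,0,1.076]},{"fingers": 1,"xyz": [-3.9,45.7,0.2],"angular": [0,0,1.076]},{"fingers": 1,"xyz": [-3.9,45.7,0.2],"angular": [0,0,1.076]}]'

```text
clock: 15.35
position: [0.5918, 0.1232, 0.1703]
ee_rot: [-1.608, -2.699, 0.002]
force: [0.5, 0.3, -2.5]
width: 0.194
```

```bash
python3 -c "
from h import *; where(); bgoal(-80,-122,.055,np.pi/4); im,c=grab('scene','s6.png');im,c=grab('wrist','w6.png')
s=cv2.imread('pics/s6.png')[190:310,240:400]; w=cv2.imread('pics/w6.png')
cv2.imwrite('pics/m6.png',np.hstack([cv2.resize(s,(400,300)),cv2.resize(w,(400,300))]))"
```

```text
board xy [ -80.8 -126.7] z 170.3 F board [ 0.4  0.4 -2.5] w 0.194 q [-0.55  0.48  0.36  1.74 -0.2   0.96  0.39] t 15.35
xyz [ 0.28  0.41 11.53] ang [-0.001  0.     0.004] t 15.35
```

View pics/m6.png

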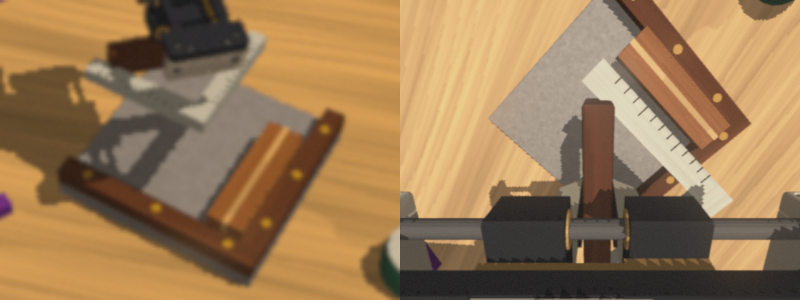

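The left panel (scene) shows the blank home in the corner with the square above it. The right panel (wrist) shows the leg parallel to the blank's side. I'll lower it.

jog_arm --moves '[{"fingers": 1,"xyz": [0.3,0.4,4],"angular": [0,0,0.004]},{"fingers": 1,"xyz": [0.3,0.4,8],"angular": [0,0,0.004]},{"fingers": 1,"xyz": [0.3,0.4,10.5],"angular": [0,0,0.004]},{"fingers": 1,"xyz": [0.3,0.4,12],"angular": [0,0,0.004]},{"fingers": 1,"xyz": [0.3,0.4,12.3],"angular": [0,0,0.004]},{"fingers": 1,"xyz": [0.3,0.4,12.3],"angular": [0,0,0.004]},{"fingers": 1,"xyz": [0.3,0.4,12.3],"angular": [0,0,0.004]}]'

```text
clock: 16.32
position: [0.5948, 0.1297, 0.0488]
ee_rot: [1.61, 2.696, 0.002]
force: [-0.1, -0.1, -3.7]
width: 0.191
```

```bash
python3 -c "
from h import *; where(); bgoal(-70,-110,.041,np.pi/4)"
```

```text
board xy [ -79.8 -119.6] z 48.8 F board [-0.  -0.1 -3.7] w 0.191 q [-0.51  0.64  0.3   1.82 -0.27  0.72  0.44] t 16.32
xyz [-0.01  1.37  0.78] ang [0.002 0.    0.002] t 16.32
```

jog_arm --moves '[{"fingers": 1,"xyz": [0,0,0.4],"angular": [0.002,0,0.002]},{"fingers": 1,"xyz": [0,0,0.7],"angular": [0.002,0,0.002]},{"fingers": 1,"xyz": [0,0,0.85],"angular": [0.002,0,0.002]},{"fingers": 1,"xyz": [0,0,0.85],"angular": [0.002,0,0.002]}]'

```text
clock: 16.82
position: [0.5942, 0.1297, 0.0414]
ee_rot: [-1.613, -2.694, 0.001]
force: [-9.1, -0.8, 24.0]
width: 0.19
```

```bash
python3 -c "
from h import *; where(); bgoal(-68,-108,.041,np.pi/4)"
```

```text
board xy [ -80.4 -119.8] z 41.4 F board [-8.4 -3.4 24. ] w 0.19 q [-0.5   0.65  0.3   1.82 -0.28  0.71  0.44] t 16.82
xyz [-0.04  1.71  0.04] ang [-0.001 -0.001 -0.001] t 16.82
```

jog_arm --moves '[{"fingers": 1,"xyz": [0,0.1,-0.07],"angular": [0,0,0]},{"fingers": 1,"xyz": [0,0.5,-0.07],"angular": [0,0,0]},{"fingers": 1,"xyz": [0,0.9,-0.07],"angular": [0,0,0]},{"fingers": 1,"xyz": [0,1.2,-0.07],"angular": [0,0,0]},{"fingers": 1,"xyz": [0,1.4,-0.07],"angular": [0,0,0]},{"fingers": 1,"xyz": [0,1.4,-0.07],"angular": [0,0,0]}]'

```text
clock: 17.58
position: [0.6061, 0.135, 0.0415]
ee_rot: [-1.614, -2.694, 0.004]
force: [-9.2, -4.2, 18.8]
width: 0.196
```

```bash
python3 -c "
from h import *; where(); bgoal(-67,-107,.041,np.pi/4)"
```

```text
board xy [ -70.5 -111.4] z 41.5 F board [-7.6 -6.7 18.8] w 0.196 q [-0.51  0.66  0.3   1.79 -0.28  0.73  0.43] t 17.57
xyz [0.06 0.56 0.05] ang [-0.003  0.    -0.001] t 17.57
```

jog_arm --moves '[{"fingers": 1,"xyz": [0,0.1,-0.06],"angular": [0,0,0]},{"fingers": 1,"xyz": [0,0.2,-0.06],"angular": [0,0,0]},{"fingers": 1,"xyz": [0,0.3,-0.06],"angular": [0,0,0]},{"fingers": 1,"xyz": [0,0.3,-0.06],"angular": [0,0,0]}]'

```text
clock: 18.08
position: [0.6088, 0.1366, 0.0415]
ee_rot: [-1.614, -2.694, 0.004]
force: [-5.4, -3.1, 11.5]
width: 0.192
```

```bash
python3 -c "
from h import *; where(); print(arm.observe()['ft_torque'])"
```

```text
board xy [ -68.4 -109.1] z 41.5 F board [-4.3 -4.5 11.5] w 0.192 q [-0.51  0.67  0.3   1.78 -0.28  0.74  0.43] t 18.07
[-0.735234    1.14513475  0.04312322]
```

jog_arm --moves '[{"fingers": 1,"xyz": [0,0.1,0],"angular": [0,0,0]},{"fingers": 1,"xyz": [0,0.2,0],"angular": [0,0,0]},{"fingers": 1,"xyz": [0,0.2,0],"angular": [0,0,0]},{"fingers": 1,"xyz": [0,0.2,0],"angular": [0,0,0]}]'

```text
clock: 18.58
position: [0.6092, 0.1366, 0.0415]
ee_rot: [-1.614, -2.692, 0.007]
force: [-11.1, -6.0, 16.7]
width: 0.195
```

```bash
python3 -c "
from h import *; where(); print(arm.observe()['ft_torque'])"
```

```text
board xy [ -68.  -108.9] z 41.5 F board [-8.9 -8.9 16.7] w 0.195 q [-0.51  0.67  0.3   1.78 -0.28  0.74  0.43] t 18.57
[-1.17324269  2.01634178  0.16857326]
```

jog_arm --moves '[{"fingers": 1,"xyz": [0,0.1,-0.03],"angular": [0,0,0]},{"fingers": 1,"xyz": [0,0.2,-0.05],"angular": [0,0,0]},{"fingers": 1,"xyz": [0,0.2,-0.05],"angular": [0,0,0]},{"fingers": 1,"xyz": [0,0.2,-0.05],"angular": [0,0,0]}]'

```text
clock: 19.08
position: [0.6093, 0.1366, 0.0414]
ee_rot: [-1.613, -2.69, 0.011]
force: [-16.7, -8.2, 18.2]
width: 0.194
```

```bash
python3 -c "
from h import *; where(); st=arm.observe();print(st['ft_torque'],st['ee_rot'])
im,c=grab('scene','s7.png');im,c=grab('wrist','w7.png')
s=cv2.imread('pics/s7.png')[225:300,260:360]; w=cv2.imread('pics/w7.png')
cv2.imwrite('pics/m7.png',np.hstack([cv2.resize(s,(400,300),interpolation=2),cv2.resize(w,(400,300))]))"
```

```text
board xy [ -68.  -108.9] z 41.4 F board [-13.6 -12.7  18.2] w 0.194 q [-0.51  0.67  0.3   1.78 -0.28  0.75  0.43] t 19.07
[-1.55357917  2.90864837  0.16818289] [-1.61329266 -2.6896761   0.01132052]
```

View pics/m7.png

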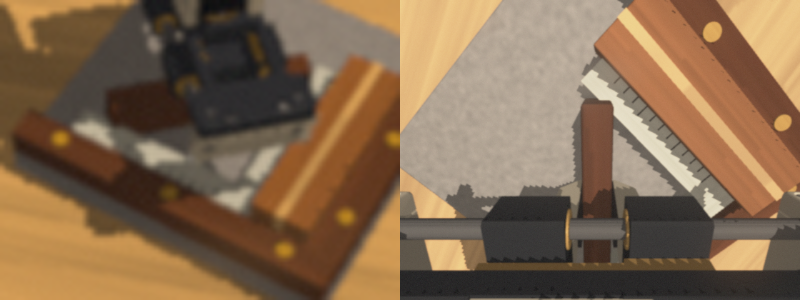

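The scene crop shows the square's corner in the nook between the blank and the end fence. The wrist panel shows its leg along the blank's side. To confirm contact on each face separately, I'll ease the downward load and nudge along each axis.

jog_arm --moves '[{"fingers": 1,"xyz": [0,0,-0.06],"angular": [0,0,0]},{"fingers": 1,"xyz": [0.1,0.1,-0.08],"angular": [0,0,0]},{"fingers": 1,"xyz": [0.1,0.1,-0.08],"angular": [0,0,0]},{"fingers": 1,"xyz": [0.1,0.1,-0.08],"angular": [0,0,0]}]'

```text
clock: 19.68
position: [0.6094, 0.1366, 0.0415]
ee_rot: [-1.614, -2.689, 0.014]
force: [-14.6, -11.4, 12.6]
width: 0.193
```

```bash
python3 -c "
from h import *; where(); st=arm.observe();print(st['ft_torque'],st['ee_rot'])"
```

```text
board xy [ -67.9 -108.8] z 41.5 F board [-10.7 -15.1  12.6] w 0.193 q [-0.51  0.67  0.3   1.77 -0.27  0.75  0.43] t 19.68
[-2.08915085  2.55493733  0.18262417] [-1.6144895  -2.6891168   0.01424713]
```

jog_arm --moves '[{"fingers": 1,"xyz": [-0.1,0,0],"angular": [0,0,0]},{"fingers": 1,"xyz": [-0.2,0,0],"angular": [0,0,0]},{"fingers": 1,"xyz": [-0.2,0,0],"angular": [0,0,0]}]'

```text
clock: 20.05
position: [0.6104, 0.1363, 0.0415]
ee_rot: [-1.613, -2.69, 0.012]
force: [-14.6, -7.3, 11.3]
width: 0.191
```

```bash
python3 -c "
from h import *; where(); st=arm.observe();print(st['ft_torque'],st['ee_rot'])"
```

```text
board xy [ -66.8 -108.9] z 41.5 F board [-11.9 -11.2  11.3] w 0.191 q [-0.51  0.67  0.3   1.77 -0.27  0.75  0.43] t 20.05
[-1.40049952  2.45221767  0.17370199] [-1.61282139 -2.68952065  0.01202271]
```

jog_arm --moves '[{"fingers": 1,"xyz": [-0.07,0.07,0],"angular": [0,0,0]},{"fingers": 1,"xyz": [-0.14,0.14,0],"angular": [0,0,0]},{"fingers": 1,"xyz": [-0.14,0.14,0],"angular": [0,0,0]}]'

```text
clock: 20.42
position: [0.612, 0.1358, 0.0415]
ee_rot: [-1.612, -2.689, 0.012]
force: [-15.0, -8.3, 11.8]
width: 0.191
```

```bash
python3 -c "
from h import *; where(); st=arm.observe();print(st['ft_torque'],st['ee_rot'])"
```

```text
board xy [ -65.1 -108.9] z 41.5 F board [-12.  -12.2  11.8] w 0.191 q [-0.5   0.68  0.3   1.77 -0.27  0.75  0.43] t 20.43
[-1.35388222  2.71389262  0.21939741] [-1.61247779 -2.68921526  0.01237314]
```

jog_arm --moves '[{"fingers": 1,"xyz": [-0.05,0.05,0],"angular": [0,0,0]},{"fingers": 1,"xyz": [-0.1,0.1,0],"angular": [0,0,0]},{"fingers": 1,"xyz": [-0.1,0.1,0],"angular": [0,0,0]}]'

```text
clock: 20.8
position: [0.612, 0.1358, 0.0415]
ee_rot: [-1.611, -2.687, 0.014]
force: [-20.4, -6.8, 17.1]
width: 0.192
```

```bash
python3 -c "
from h import *; where(); st=arm.observe();print(st['ft_torque'],st['ee_rot'])"
```

```text
board xy [ -65.1 -108.9] z 41.5 F board [-17.6 -12.4  17.1] w 0.192 q [-0.5   0.68  0.3   1.77 -0.28  0.75  0.43] t 20.8
[-1.28673905  3.56944803  0.0597469 ] [-1.61093626 -2.68739686  0.01386165]
```

jog_arm --moves '[{"fingers": 1,"xyz": [0.07,0.07,-0.05],"angular": [0,0,0]},{"fingers": 1,"xyz": [0.14,0.14,-0.07],"angular": [0,0,0]},{"fingers": 1,"xyz": [0.14,0.14,-0.07],"angular": [0,0,0]}]'

```text
clock: 21.18
position: [0.612, 0.1358, 0.0415]
ee_rot: [-1.612, -2.686, 0.018]
force: [-19.9, -11.9, 13.4]
width: 0.192
```

```bash
python3 -c "
from h import *; where(); st=arm.observe();print(st['ft_torque'],st['ee_rot'])"
```

```text
board xy [ -65.1 -108.9] z 41.5 F board [-15.6 -17.2  13.4] w 0.192 q [-0.51  0.68  0.3   1.76 -0.27  0.76  0.43] t 21.18
[-2.08271753  3.620431    0.18024243] [-1.61249951 -2.68641072  0.01793256]
```

jog_arm --moves '[{"fingers": 1,"xyz": [0.05,0.05,0],"angular": [0,0,0]},{"fingers": 1,"xyz": [0.1,0.1,0],"angular": [0,0,0]},{"fingers": 1,"xyz": [0.1,0.1,0],"angular": [0,0,0]}]'

```text
clock: 21.55
position: [0.6121, 0.1358, 0.0415]
ee_rot: [-1.614, -2.686, 0.021]
force: [-21.3, -14.9, 15.8]
width: 0.195
```

```bash
python3 -c "
from h import *; where(); st=arm.observe();print(st['ft_torque'],st['ee_rot'])"
```

```text
board xy [ -65.1 -108.8] z 41.5 F board [-16.1 -20.4  15.8] w 0.195 q [-0.51  0.68  0.31  1.76 -0.27  0.76  0.43] t 21.55
[-2.72349101  3.93958457  0.14700373] [-1.61362027 -2.68558549  0.02050359]
```

```bash
python3 -c "
from h import *; bgoal(-65.1,-108.8,.0415,np.pi/4)"
```

```text
xyz [ 0.  0. -0.] ang [-0.016 -0.001 -0.004] t 21.55
```

jog_arm --moves '[{"fingers": 1,"xyz": [0,-0.1,0],"angular": [-0.007,0,0]},{"fingers": 1,"xyz": [0,-0.15,0],"angular": [-0.014,0,0]},{"fingers": 1,"xyz": [0,-0.15,0],"angular": [-0.014,0,0]},{"fingers": 1,"xyz": [0,-0.15,0],"angular": [-0.014,0,0]}]'

```text
clock: 22.05
position: [0.612, 0.1358, 0.0415]
ee_rot: [1.617, 2.693, 0.001]
force: [-14.1, -12.2, 9.1]
width: 0.194
```

```bash
python3 -c "
from h import *; where(); bgoal(-65.1,-108.8,.0415,np.pi/4); print(arm.observe()['ft_torque'])"
```

```text
board xy [ -65.1 -108.9] z 41.5 F board [ -9.9 -15.7   9.1] w 0.194 q [-0.5   0.67  0.3   1.78 -0.28  0.73  0.43] t 22.05
xyz [ 0.  0. -0.] ang [ 0.001  0.    -0.003] t 22.05
[-2.8653631   3.51110652  0.10759935]
```

jog_arm --moves '[{"fingers": 1,"xyz": [-0.05,0.05,0],"angular": [0,0,0]},{"fingers": 1,"xyz": [-0.08,0.08,0],"angular": [0,0,0]},{"fingers": 1,"xyz": [-0.08,0.08,0],"angular": [0,0,0]},{"fingers": 1,"xyz": [-0.08,0.08,0],"angular": [0,0,0]}]'

```text
clock: 22.55
position: [0.6121, 0.1358, 0.0415]
ee_rot: [-1.616, -2.692, 0.0]
force: [-19.8, -11.7, 14.4]
width: 0.195
```

```bash
python3 -c "
from h import *; where(); bgoal(-65.1,-108.8,.0415,np.pi/4)
grab('scene','s8.png');grab('wrist','w8.png');grab('side','d8.png')
f=lambda n,x,y,w,h,W,H:cv2.resize(cv2.imread(n)[y:y+h,x:x+w],(W,H),interpolation=2)
a=f('pics/s8.png',265,225,100,75,400,300);b=f('pics/d8.png',250,155,90,67,400,300);w=f('pics/w8.png',160,0,400,300,400,300);e=f('pics/w8.png',260,0,300,225,400,300)
cv2.imwrite('pics/m8.png',np.vstack([np.hstack([a,b]),np.hstack([w,e])]))"
```

```text
board xy [ -65.1 -108.9] z 41.5 F board [-15.6 -16.9  14.4] w 0.195 q [-0.5   0.67  0.3   1.78 -0.28  0.74  0.43] t 22.55
xyz [ 0.01  0.   -0.  ] ang [-0.001 -0.001 -0.003] t 22.55
```

View pics/m8.png

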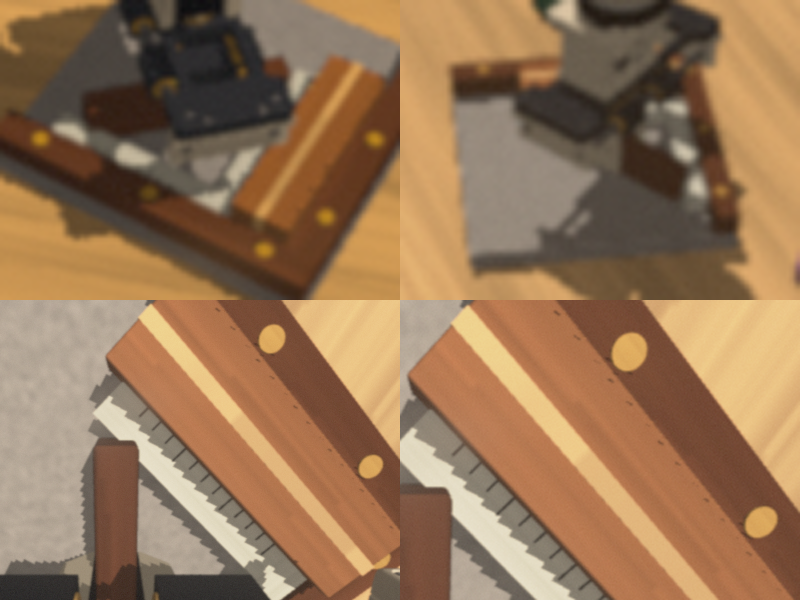

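The panels show the blank parallel and tight to the side fence, the square's leg along the blank with an even edge band, and the other leg behind the end fence. The blank's near corner is at wrist px (267,356). Now a numeric check of that corner.

Run:
```python
from h import *
st=arm.observe(); c=cam('wrist',st); im=cv2.imread('pics/w8.png')
B=lambda p,z:np.round(toB(TH,O,plane(c,p,z))*1000,1)
# w8 crop offset (160,0), crop shown from row 300: points on blank top -y edge, then stripe edges
print('blank top corner (-140,-40 expected)',B([[267,57]],.052),'far point same edge',B([[487,297]],.052))
print('square leg end outer/inner top',B([[273,80],[254,112]],.034),'far outer',B([[465,285]],.034))
```

```text
blank top corner (-140,-40 expected) [[-137.4  -40.3]] far point same edge [[  0.6 -41.1]]
square leg end outer/inner top [[-131.4  -43.6]
 [-128.2  -58.3]] far outer [[  4.1 -43.9]]
```

Run:
```python
from h import *
st=arm.observe(); c=cam('wrist',st); im=cv2.imread('pics/w8.png')
for x in(-115,-80,-40):
    ys=np.arange(-64,-34,1.); P=np.array([[*b2w(x,y),.034] for y in ys]); q=proj(c,P).astype(np.float32)
    v=cv2.remap(im,q[None,:,0],q[None,:,1],1)[0]; print(x,[(int(y),*map(int,p[::-1])) for y,p in zip(ys,v)][::1])
print(proj(c,[[*b2w(-80,-40),.034],[*b2w(-80,-40),.052]]), (-c[1].T@c[2]), toB(TH,O,-c[1].T@c[2])*1000)
```

```text
-115 [(-64, 98, 77, 65), (-63, 96, 77, 64), (-62, 100, 79, 67), (-61, 92, 74, 63), (-60, 101, 90, 78), (-59, 191, 180, 158), (-58, 228, 221, 198), (-57, 227, 219, 195), (-56, 228, 220, 196), (-55, 228, 220, 195), (-54, 227, 220, 195), (-53, 226, 218, 193), (-52, 228, 219, 195), (-51, 225, 217, 192), (-50, 218, 207, 183), (-49, 153, 142, 124), (-48, 143, 133, 116), (-47, 144, 132, 116), (-46, 144, 132, 117), (-45, 147, 135, 118), (-44, 149, 136, 120), (-43, 146, 133, 116), (-42, 143, 130, 115), (-41, 125, 106, 91), (-40, 118, 88, 69), (-39, 167, 116, 83), (-38, 187, 127, 91), (-37, 185, 126, 89), (-36, 185, 124, 87), (-35, 185, 124, 87)]
-80 [(-64, 111, 103, 93), (-63, 107, 99, 90), (-62, 108, 98, 90), (-61, 107, 99, 89), (-60, 119, 111, 100), (-59, 213, 203, 179), (-58, 230, 223, 200), (-57, 230, 221, 198), (-56, 229, 221, 198), (-55, 227, 220, 197), (-54, 227, 219, 194), (-53, 226, 218, 194), (-52, 229, 221, 198), (-51, 224, 215, 190), (-50, 154, 145, 127), (-49, 136, 129, 114), (-48, 136, 129, 114), (-47, 132, 123, 110), (-46, 134, 126, 112), (-45, 136, 127, 112), (-44, 136, 127, 1
[... 265 characters left out ...]
103, 94, 87), (-60, 119, 111, 101), (-59, 213, 204, 180), (-58, 229, 220, 196), (-57, 228, 220, 196), (-56, 225, 218, 192), (-55, 225, 217, 193), (-54, 224, 216, 190), (-53, 222, 213, 186), (-52, 226, 218, 192), (-51, 227, 219, 195), (-50, 206, 195, 171), (-49, 137, 129, 113), (-48, 133, 125, 111), (-47, 131, 123, 109), (-46, 128, 120, 106), (-45, 127, 119, 105), (-44, 128, 119, 106), (-43, 126, 118, 104), (-42, 120, 111, 97), (-41, 93, 77, 63), (-40, 113, 79, 57), (-39, 171, 114, 78), (-38, 184, 123, 82), (-37, 182, 118, 79), (-36, 182, 120, 81), (-35, 184, 121, 81)]
[[360.85573651 161.3003547 ]
 [371.78340003 168.75726297]] [0.57316967 0.20987932 0.18294518] [[-123.7032336   -49.15762335]]
```

The leg's top runs from y = -59 to -41 mm right up to the blank's face, the same at all three stations along it, so it is flush. The arm is level and still pressing on both faces.

```bash
python3 -c "
from h import *; where(); print(job.sign_off())"
```

```text
board xy [ -65.1 -108.9] z 41.5 F board [-15.2 -16.5  14.2] w 0.196 q [-0.5   0.67  0.3   1.78 -0.28  0.74  0.43] t 22.7
the job is handed in; nothing more can be done
None
```

I pushed the blank home against the side fence and then the end fence, and re-pressed it to the side fence. I then picked up the aluminium square by its brace and laid it in the corner between the blank and the end fence. The job went in at 22.7 s with the arm still holding it there. I did not touch the other tools or the purple look-alikes.

**Final push:** the reaction is about 15 N at the end fence, 17 N at the blank and 14 N down on the board, with the tool level to within about 0.003 rad. Part of each sideways force may be friction.

**Square against the blank:** the leg's top edge reaches the blank's face evenly along its length, and it is parallel to within about 1 mm.

**Square against the end fence:** my first press looked seated but was only stuck by friction. Pressing again moved it 2.8 mm before it stopped firmly. I could not see this contact directly, so it rests on the force and the stop.

**Disagreements:**
- The square's final hand position is 2 mm off nominal in both x and y. A grip about 2.7 mm off-centre along the brace would explain both.
- The blank's near end measured -137.4 mm where -140 was expected. It cannot be past the fence, so I put this down to calibration and pixel-reading error; the end-fence contact itself was felt as a 9 N stop.

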